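# Scrub out the leaning cup with the bottle brush

### The job

Take the bottle brush out of its holder and scrub the inside of the cup that leans in the stand: push the bristles to the bottom of the cup three times, drawing the brush back until its end is well past half way up the cup between the pushes. Leave the cup sitting in its stand, then lower the brush bristles-down onto the floor of its holder before you let go of it. Do not knock the other things about.

Things in the scene. Friction and masses are not known exactly. Their poses are not given: they have to be found in the camera images.
- brush: straight round bottle brush, 230 mm long, 60 g, loose; starts upright, bristles down, in the brush holder. Origin: middle of the bristle end; z runs along the brush to the handle end. Stiff bristle head 31 mm across (drawn 33) at z 0-58 mm; bare steel stem 7 mm across to z = 115; pale wooden handle, round, 22 mm across at z 150-222 mm, end at 230; can be gripped end-on at z 180-205
- brush_holder: white ceramic pot, open at the top, fixed to the worktop, 85 mm high, 60 mm across the rim, clear inside width 50 mm; origin at the centre of its underside, z up
- holder_floor (a point): centre of the brush holder's inner floor, 6 mm above the worktop; here the brush's bristle end stands. The brush stands upright here by itself, or may lean against the rim
- cup_stand: white plastic stand with a round foot (116 mm across), fixed to the worktop, with a socket that leans 35 degrees from vertical and holds the lower 52 mm of the cup; stand origin on the worktop; the socket leans towards the stand's -x axis (towards the robot, give or take)
- cup: plastic cup, 92 mm tall, white with a band round its base, 70 mm across the mouth outside and 56 mm at the base, walls about 3 mm, loose in the stand's socket, 90 g; origin at the centre of its underside, z axis along the cup towards its mouth (35 degrees from vertical, leaning towards the robot)
- cup_floor (a point): centre of the cup's inner floor, on the cup's axis 4 mm from its underside; inside width here about 48 mm
- cup_mouth (a point): centre of the cup's mouth, on the cup's axis 92 mm from its underside (88 mm from the inner floor); inside width here about 62 mm
- salt: glass salt shaker, 44 mm across, 90 mm tall, loose bystander; origin under its centre
- spice: spice jar with a dark cap, 44 mm across, 105 mm tall, loose bystander; origin under its centre
- mug: cream mug with a handle, 92 x 123 x 95 mm, loose bystander; origin under its centre
- flat_brush: flat dish brush with a round head lying on the worktop, 50 x 152 x 16 mm, not the brush to use, loose bystander; origin under its centre
There are look-alikes about, which are no part of the job. There is more than one size of the brush; the one meant has the size given above.

How it is judged:
On the way, in this order (a step that is already met when the one before it is completed fails the run):
1. push 1: bristle end inside the cup, within 18 mm of its floor (x of brush in the frame of cup between -0.027 and 0.027 m and y of brush in the frame of cup between -0.027 and 0.027 m and z of brush in the frame of cup_floor between -0.006 and 0.018 m), for 0.05 s.
2. draw back 1: bristle end more than 48 mm above the cup's floor along the cup's axis, on its way up inside the cup (x of brush in the frame of cup between -0.027 and 0.027 m and y of brush in the frame of cup between -0.027 and 0.027 m and z of brush in the frame of cup_floor between 0.048 and 0.086 m), for 0.05 s.
3. push 2: bristle end inside the cup, within 18 mm of its floor (all of step 1), for 0.05 s.
4. draw back 2: bristle end more than 48 mm above the cup's floor along the cup's axis, on its way up inside the cup (all of step 2), for 0.05 s.
5. push 3: bristle end inside the cup, within 18 mm of its floor (all of step 3), for 0.05 s.
6. the brush stands in its holder, its end within 15 mm of the holder's floor, while the fingers still hold it (horizontal distance between brush and holder_floor below 0.022 m and z of brush in the frame of holder_floor below 0.015 m and angle between brush's own z axis and vertical below 0.5 rad and contact force between the fingers and brush above 0.5 N), for 0.1 s.
At the end, for the whole second after the job is handed in: The brush stands bristles-down in its holder, its end within 20 mm of the holder's floor and within 22 mm of its centre, leaning less than 0.5 rad, released and at rest; the cup sits in its stand within 12 mm of where it began (horizontal distance between brush and holder_floor below 0.022 m and z of brush in the frame of holder_floor below 0.02 m and angle between brush's own z axis and vertical below 0.5 rad and linear speed of brush below 0.02 m/s and distance of cup from where it was at the start of the episode below 0.012 m); the robot touches nothing.
It fails at once if the cup is pulled out of its stand (moved more than 40 mm) (distance of cup from where it was at the start of the episode above 0.04 m).
It fails at once if a bystander (salt shaker, spice jar, mug or flat dish brush) is moved more than 40 mm (distance of any of salt, spice, mug, flat_brush from where it was at the start of the episode above 0.04 m).
It also fails if it takes over 67 s, if anything falls off the work surface, if the arm or the gripper's body presses on something with over 40 N, if the wrist force passes 120 N, or if a joint passes its speed limit or range.

### The arm

A 6-joint arm with a two-finger parallel gripper is mounted at the origin on a cart in front of the work surface, level with it; the furniture and walls round the work are solid. World frame = base frame: x ahead of the robot, y to its left, z up, the work surface at z = 0. Lengths are in m, angles in rad, forces in N, time in s.
With the tool pointing down it reaches from about 0.275 to 0.825 m from the base axis. Payload 5.2 kg.
Tool frame: the origin (TCP) lies midway between the tips of the shut fingers; the grasp point (between the pads) lies 19 mm behind it; z points along the fingers, y is the line along which they close (so a half turn about z gives the same grasp; the last joint's range is limited). The gripper opens to 93 mm and grips with 3 to 60 N. Pads are 15 mm wide; open, the fingers measure 128 mm over their backs; the gripper's body (75 mm by 188 mm) begins 65 mm behind the grasp point.
Start: joints at [0.898, 0.259, 1.535, -0, 1.348, -0.203], TCP at [0.249, 0.49, 0.219] pointing down, gripper open.
Joint ranges: [-3.14, 3.14], [-0.91, 2.08], [0.19, 2.58], [-1.22, 4.36], [0.22, 2.71], [-3.12, 3.12]. Speed limits (rad/s): [2.57, 2.57, 3.14, 3.14, 3.14, 3.14].

### API

Orientations are given as a 3x3 rotation matrix whose columns are the frame's x, y, z axes.
In Python, from workcell import * gives the robot as it stands.
- The arm moves only by the tool servo_tool, never from a script. Its argument "motion" is a list of rows, each a list of 4 numbers: the shift along the tool's x, y, z in m, then the turn about the tool's z in rad. A call has 1 to 10 rows; each row shifts and turns the commanded pose from where the row before left it, along the tool's axes as they then stand; what a row does not reach is not made up. A row lasts 1/8 s, in which the tool goes at most 62.5 mm and 10.7 degrees, less where a joint would pass 70% of its speed; a pose out of reach is approached as far as the arm can. A call with a gripper value outside its range is refused whole. "jaw" is the opening, from -1 (shut) to 1 (fully open), so that 0 is half open, set as the call begins (left out, the last holds). The fingers move at their own pace and stop on an object; the grip force is fixed at half the most. Time passes only in rows, so rows that do not move let the fingers close. It gives the time, the measured TCP pose, the force, the opening and the grip force at its end, in the units of the state.
- observe(): the state, without advancing time (a new reading comes with each control period).
- camera(name): name is "scene" or "top"; returns the picture (384x512x3 uint8, red, green, blue); there is no depth.
- calibration(name): a dict with "K" (3x3 intrinsics, pixels), "xyz" and "orientation" of the camera in the world. Camera axes: x right, y down, z forward; pixel columns grow to the right and rows downward; lengths in m; the calibration is good to about 2 mm. A picture is of the moment at which its call begins. calibration takes no time and is no camera call.
- hand_in(): hands the job in; it is judged then, once.
The state is a dict: "time_s": time; "q": joint angles; "qd": joint speeds; "tau": joint torques, N m; "tcp_pos": TCP position; "eef_rot": TCP orientation; "wrist_force": force on the tool from outside, world axes, zero at the start; "ft_torque": the same for the moment, N m; "grip_width": finger opening in m; "finger_force": force on a finger pad.
Only numpy, scipy, OpenCV 4.12 (cv2) and the standard library are available. Lean on these libraries where they do the work, as an engineer would, in place of code of your own. Each camera call takes 0.05 s, during which the arm holds its last target. There are 200 camera calls.

## Working session

There is one attempt and no reset: what is moved stays moved. The work goes in short steps, Python scripts to look and compute and a tool call to move; the robot and the scene stay as the last step left them, time stands still between calls to the robot, and variables do not carry over. Pictures are saved under pics/ and viewed, at most 12 in all, crops included, and the job is handed in when it is done.

Besides the shell and the picture viewer there is one more tool, called after ">>>" by a JSON object that holds its "api" and its "payload". servo_tool: Moves the arm, as the interface text tells. Its arguments: {"type":"object","properties":{"motion":{"type":"array","items":{"type":"array","items":{"type":"number"}}},"jaw":{"type":"number"}},"required":["motion"]}

```bash
ls; mkdir -p pics; python3 - <<'E'
from workcell import *
import cv2
for n in("scene","top"):
    im=camera(n); cv2.imwrite(f"pics/{n}0.png",cv2.cvtColor(im,cv2.COLOR_RGB2BGR)); c=calibration(n); print(n,c)
s=observe(); print(s['time_s'],s['tcp_pos'],s['eef_rot'],s['grip_width'])
E
```

```text
pics
scene {'K': array([[499.50429382,   0.        , 250.48055954],
       [  0.        , 499.50429382, 190.85805966],
       [  0.        ,   0.        ,   1.        ]]), 'xyz': array([ 0.03791803, -0.61646751,  0.92741611]), 'orientation': array([[ 0.84561868, -0.34584648,  0.40659473],
       [-0.53376407, -0.55499258,  0.63802755],
       [ 0.00499747, -0.75655367, -0.65391251]])}
top {'K': array([[414.24058566,   0.        , 260.87319225],
       [  0.        , 414.24058566, 197.08808823],
       [  0.        ,   0.        ,   1.        ]]), 'xyz': array([0.3853793 , 0.18389112, 1.1411939 ]), 'orientation': array([[ 0.02965434, -0.98577173,  0.16545307],
       [-0.99951065, -0.03089217, -0.00491256],
       [ 0.00995387, -0.16522643, -0.98620543]])}
0.1 [0.24865741 0.49003991 0.21791688] [[-8.91683021e-01  4.52659234e-01 -1.00370791e-03]
 [ 4.52660240e-01  8.91682144e-01 -1.28910885e-03]
 [ 3.11461394e-04 -1.60381514e-03 -9.99998665e-01]] 0.09331237164439334
```

View pics/scene0.png

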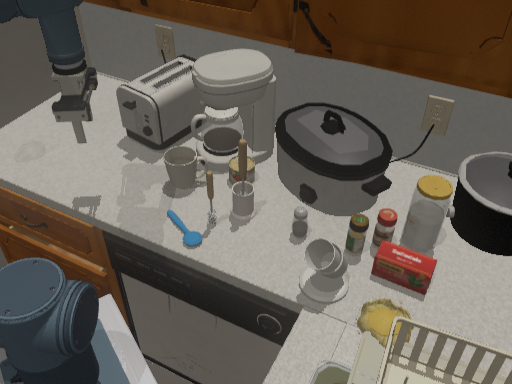

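View pics/top0.png

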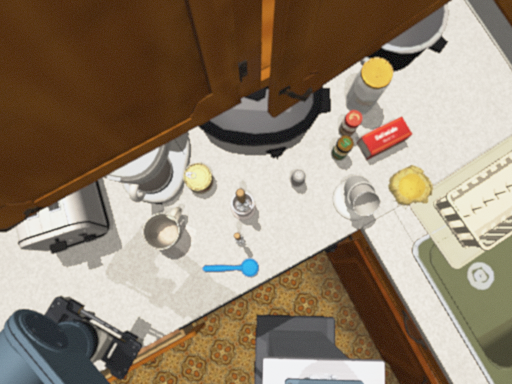

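Brush candidates in the scene view are the upright handle in the white pot at (242,150) and a smaller wooden-handled brush at (210,185), standing with no pot. The blue flat brush at (185,230) is the bystander. I choose (242,150) because it is in the holder and is the larger one. The cup's mouth is at (322,255) and the stand foot at (325,283). I'll check these in one crop sheet.

```bash
python3 - <<'E'
import cv2,numpy as np
s=cv2.imread("pics/scene0.png");t=cv2.imread("pics/top0.png")
def c(im,x,y,w,h,k=5): return cv2.resize(im[y:y+h,x:x+w],None,fx=k,fy=k,interpolation=cv2.INTER_CUBIC)
o=np.vstack([np.hstack([c(s,195,130,80,60+0),c(s,290,230,80,60)]),np.hstack([c(t,205,180,80,60),c(t,320,165,80,60)])])
cv2.imwrite("pics/crop0.png",o)
E
```

```text
(no output)
```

View pics/crop0.png

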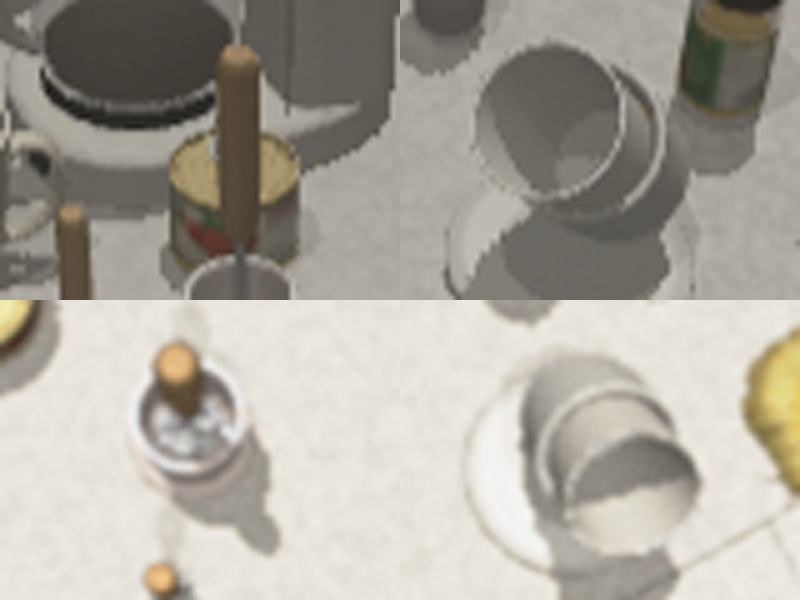

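The crop confirms it. The chosen brush has its top at scene (242.7,140.5) and top-view (240.6,192.6), and the pot rim is centred at top-view (243,203). The cup mouth is centred at scene (320,254) and top-view (366,204). The small brush, top-view (237,235), is the look-alike.

```bash
cat > h.py <<'E'
import numpy as np
from workcell import *
def ray(n,p):
    c=calibration(n); d=np.linalg.inv(c['K'])@[p[0],p[1],1]; d=np.array(c['orientation'])@d
    return np.array(c['xyz']),d/np.linalg.norm(d)
def plane(n,p,z): o,d=ray(n,p); return o+d*(z-o[2])/d[2]
def tri(ps,pt):
    o1,d1=ray('scene',ps);o2,d2=ray('top',pt)
    s=np.linalg.lstsq(np.c_[d1,-d2],o2-o1,rcond=None)[0]
    a=o1+s[0]*d1;b=o2+s[1]*d2
    return ((a+b)/2).round(4),round(np.linalg.norm(a-b),4)
def proj(n,P):
    c=calibration(n); q=c['K']@(np.array(c['orientation']).T@(np.array(P)-c['xyz'])); return (q[:2]/q[2]).round(1)
E
python3 - <<'E'
from h import *
np.set_printoptions(suppress=True,precision=3)
b=tri((242.7,140.5),(240.6,192.6));print('brush top',b)
print('small top',tri((209.5,172.5),(237,235.5)))
r=plane('top',(243.2,203.3),.085);print('rim top@85',r, 'rim scene proj',proj('scene',r))
print('rim scene@85',plane('scene',(243,186.5),.085))
m=tri((320,254.2),(366.4,203.6));print('mouth',m)
print('foot top',plane('top',(353.8,199),.005),'scene',plane('scene',(324.5,283),.005))
print('salt',tri((300,211),(298,174)),'spice cap',tri((359,219),(345,142)),'can',tri((242,162),(199,172)))
for az in (180,195,210,225):
    a=np.radians(az);u=np.array([np.cos(a)*np.sin(.611),np.sin(a)*np.sin(.611),np.cos(.611)])
    print(az,[ (m[0]-k*u).round(3) for k in(.04,.088)],[proj(n,m[0]-k*u) for n in('scene','top') for k in(.04,.088)])
E
```

```text
brush top (array([0.548, 0.224, 0.237]), np.float64(0.0043))
small top (array([0.458, 0.231, 0.172]), np.float64(0.0049))
rim top@85 [0.545 0.224 0.085] rim scene proj [241.2 189.2]
rim scene@85 [0.554 0.23  0.085]
mouth (array([ 0.551, -0.086,  0.123]), np.float64(0.0059))
foot top [ 0.579 -0.081  0.005] scene [ 0.583 -0.085  0.005]
salt (array([0.629, 0.083, 0.078]), np.float64(0.0014)) spice cap (array([ 0.712, -0.036,  0.105]), np.float64(0.0017)) can (array([0.626, 0.347, 0.061]), np.float64(0.0064))
180 [array([ 0.574, -0.086,  0.09 ]), array([ 0.601, -0.086,  0.051])] [array([325.4, 260.4]), array([333.1, 267. ]), array([363.5, 195.7]), array([359.7, 188.1])]
195 [array([ 0.573, -0.08 ,  0.09 ]), array([ 0.599, -0.073,  0.051])] [array([323.5, 258.8]), array([328.9, 263.6]), array([361.2, 195.9]), array([354.8, 188.6])]
210 [array([ 0.57 , -0.075,  0.09 ]), array([ 0.594, -0.061,  0.051])] [array([321.1, 257.6]), array([323.9, 261. ]), array([359.1, 196.8]), array([350.3, 190.3])]
225 [array([ 0.567, -0.07 ,  0.09 ]), array([ 0.586, -0.05 ,  0.051])] [array([318.5, 256.9]), array([318.3, 259.5]), array([357.3, 198.1]), array([346.4, 193.1])]
```

>>> {"api": "servo_tool", "payload": {"motion": [[0,0,-0.02,-0.157],[0,0,-0.02,-0.157],[0,0,-0.02,-0.157],[0,0,0,0]], "jaw": 1}}

```text
time_s: 0.6
tcp_pos: [0.2494, 0.491, 0.2797]
eef_rot: [[-1.0, 0.0, 0.002], [0.0, 1.0, 0.002], [-0.002, 0.002, -1.0]]
wrist_force: [0.2, -0.5, -1.4]
grip_width: 0.0929
finger_force: 0.0
```

>>> {"api": "servo_tool", "payload": {"motion": [[-0.03,-0.026,0,0],[-0.03,-0.026,0,0],[-0.03,-0.026,0,0],[-0.03,-0.026,0,0],[-0.03,-0.026,0,0],[-0.03,-0.026,0,0],[-0.03,-0.026,0,0],[-0.03,-0.026,0,0],[-0.03,-0.026,0,0],[-0.015,-0.015,0,0]]}}

```text
time_s: 1.85
tcp_pos: [0.535, 0.2403, 0.277]
eef_rot: [[-1.0, 0.003, -0.002], [0.003, 1.0, -0.001], [0.002, -0.001, -1.0]]
wrist_force: [0.6, 0.1, -0.3]
grip_width: 0.0929
finger_force: 0.0
```

>>> {"api": "servo_tool", "payload": {"motion": [[-0.012,-0.014,0,0],[0,0,0,0],[0,0,0.025,0],[0,0,0.025,0],[0,0,0.025,0],[0,0,0.025,0],[0,0,0,0]]}}

```text
time_s: 2.72
tcp_pos: [0.544, 0.2286, 0.177]
eef_rot: [[-1.0, -0.002, -0.004], [-0.002, 1.0, -0.001], [0.004, -0.001, -1.0]]
wrist_force: [0.1, -0.3, -0.3]
grip_width: 0.0929
finger_force: 0.0
```

```bash
python3 - <<'E'
from h import *
import cv2
a=camera("scene");b=camera("top")
c=lambda im,x,y:cv2.resize(im[y:y+110,x:x+80],None,fx=5,fy=5,interpolation=cv2.INTER_CUBIC)
o=np.hstack([c(a,205,90),c(b,200,150)])
cv2.imwrite("pics/g1.png",cv2.cvtColor(o,cv2.COLOR_RGB2BGR))
s=observe();t=np.array(s['tcp_pos']);print(s['time_s'],t,[proj(n,t) for n in('scene','top')])
E
```

```text
2.825 [0.54605516 0.22860011 0.1795153 ] [array([240.3, 158.9]), array([239.8, 196.7])]
```

View pics/g1.png

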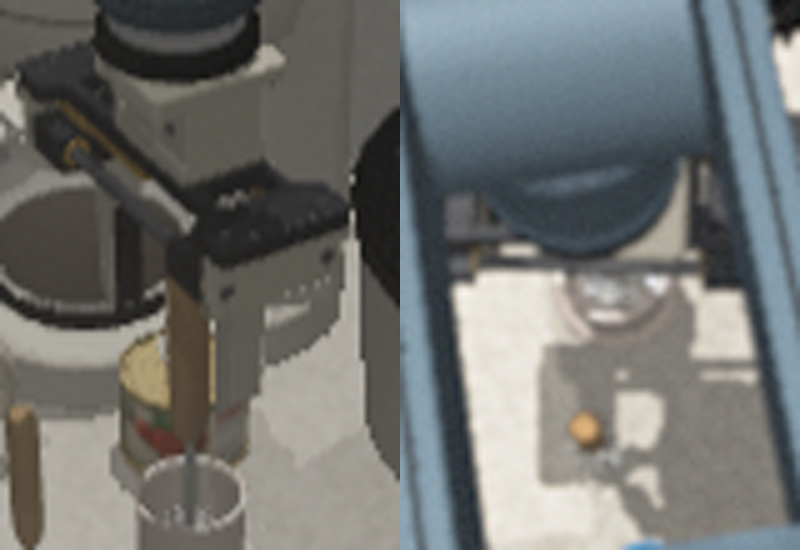

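The picture shows the handle (crop x≈190, scene ≈(243,160)) between the fingers, with the bristles in the pot. I'll close the gripper after a small correction.

>>> {"api": "servo_tool", "payload": {"motion": [[-0.002,-0.003,0,0],[0,0,0,0],[0,0,0,0],[0,0,0,0],[0,0,0,0],[0,0,0,0]], "jaw": -1}}

```text
time_s: 3.58
tcp_pos: [0.5483, 0.2248, 0.1786]
eef_rot: [[-1.0, -0.001, -0.0], [-0.001, 1.0, 0.0], [0.0, 0.0, -1.0]]
wrist_force: [1.2, -0.6, -0.9]
grip_width: 0.0376
finger_force: 0.0
```

>>> {"api": "servo_tool", "payload": {"motion": [[0,0,0,0],[0,0,0,0],[0,0,0,0],[0,0,0,0]]}}

```text
time_s: 4.08
tcp_pos: [0.5482, 0.2248, 0.1786]
eef_rot: [[-1.0, -0.001, -0.0], [-0.001, 1.0, -0.0], [0.0, -0.0, -1.0]]
wrist_force: [0.8, 0.6, -0.5]
grip_width: 0.0212
finger_force: 30.0
```

>>> {"api": "servo_tool", "payload": {"motion": [[0,0,-0.02,0],[0,0,-0.02,0],[0,0,-0.015,0],[0,0,0,0],[0.0155,0,0.001,0],[0.0155,0,0.002,0],[0.0145,0,0.004,0],[0.0145,0,0.0045,0],[0,0,0,0]]}}

```text
time_s: 5.2
tcp_pos: [0.488, 0.2247, 0.2218]
eef_rot: [[-1.0, -0.001, 0.0], [-0.001, 1.0, -0.0], [-0.0, -0.0, -1.0]]
wrist_force: [1.2, -0.0, -0.2]
grip_width: 0.0216
finger_force: 30.0
```

>>> {"api": "servo_tool", "payload": {"motion": [[0.013,0,0.007,0],[0.0135,0,0.007,0],[0.006,0,0.0045,0],[0.006,0,0.0045,0],[0.0045,0,0.004,0],[0,0,0,0]]}}

```text
time_s: 5.95
tcp_pos: [0.445, 0.2246, 0.1947]
eef_rot: [[-1.0, -0.001, -0.001], [-0.001, 1.0, -0.0], [0.001, -0.0, -1.0]]
wrist_force: [2.2, 0.3, -0.6]
grip_width: 0.0212
finger_force: 30.0
```

```bash
python3 - <<'E'
from h import *
import cv2
a=camera("scene");b=camera("top")
c=lambda im,x,y:cv2.resize(im[y:y+110,x:x+80],None,fx=5,fy=5,interpolation=cv2.INTER_CUBIC)
o=np.hstack([c(a,190,110),c(b,200,160)])
cv2.imwrite("pics/t1.png",cv2.cvtColor(o,cv2.COLOR_RGB2BGR))
s=observe();t=np.array(s['tcp_pos']);print(s['time_s'],t,s['wrist_force'],s['grip_width'],s['finger_force'])
E
```

```text
6.05 [0.44538356 0.22464071 0.19498267] [ 1.29558749  0.10822714 -0.99183687] 0.020996230158688553 29.999522427096963
```

View pics/t1.png

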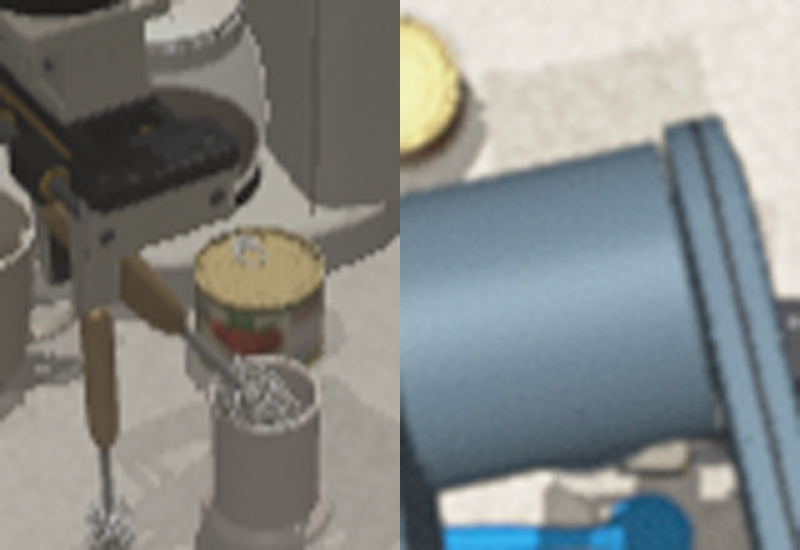

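The brush is now tilted in the grip, with its handle towards the robot: handle lower end at scene (227,174), stem at (238,185). I'll work out the tilt angle by casting rays onto the plane of the brush.

```bash
python3 - <<'E'
from h import *
g=np.array([.4453,.2246,.214])
for p in((227,174),(238,185),(233,180)):
    o,d=ray('scene',p); P=o+d*(g[1]-o[1])/d[1]; v=P-g
    print(P.round(3),np.linalg.norm(v).round(3),np.degrees(np.arctan2(v[0],-v[2])).round(1))
E
```

```text
[0.505 0.225 0.152] 0.086 43.8
[0.536 0.225 0.103] 0.144 39.1
[0.522 0.225 0.125] 0.117 40.7
```

>>> {"api": "servo_tool", "payload": {"motion": [[0.012,0,-0.017,0],[0.012,0,-0.017,0],[0,0,-0.025,0],[0,0,-0.025,0],[0,0,0,0]]}}

```text
time_s: 6.68
tcp_pos: [0.4213, 0.2251, 0.2819]
eef_rot: [[-1.0, -0.002, 0.004], [-0.002, 1.0, 0.001], [-0.004, 0.001, -1.0]]
wrist_force: [0.4, 0.2, -0.7]
grip_width: 0.0213
finger_force: 30.0
```

>>> {"api": "servo_tool", "payload": {"motion": [[0,-0.03,0,0],[0,-0.035,0,0],[0,-0.035,0,0],[0,-0.035,0,0],[0,-0.035,0,0],[0,-0.035,0,0],[0,-0.035,0,0],[0,-0.035,0,0],[0,-0.035,0,0],[0,0,0,0]]}}

```text
time_s: 7.92
tcp_pos: [0.4207, -0.0866, 0.2782]
eef_rot: [[-1.0, 0.002, -0.002], [0.002, 1.0, 0.001], [0.002, 0.001, -1.0]]
wrist_force: [0.2, -0.7, -0.5]
grip_width: 0.021
finger_force: 30.0
```

```bash
python3 - <<'E'
from h import *
import cv2
a=camera("scene");b=camera("top")
c=lambda im,x,y:cv2.resize(im[y:y+110,x:x+80],None,fx=5,fy=5,interpolation=cv2.INTER_CUBIC)
o=np.hstack([c(a,285,190),c(b,325,140)])
cv2.imwrite("pics/c1.png",cv2.cvtColor(o,cv2.COLOR_RGB2BGR))
s=observe();t=np.array(s['tcp_pos']);print(s['time_s'],t,s['wrist_force'],s['grip_width'],s['finger_force'])
E
```

```text
8.025 [ 0.4208121  -0.08475878  0.27846884] [-0.23786289  0.04771801 -0.65479425] 0.021264868848832587 29.999899277463555
```

View pics/c1.png

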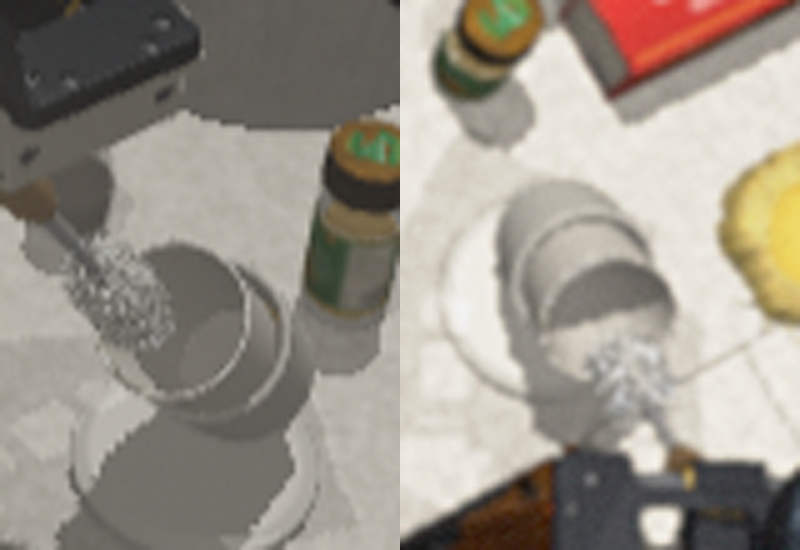

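The tip sits just outside the mouth: bristle end at scene ≈(314.6,255) and top-view ≈(368,211.6). The mouth centre is unchanged at scene (320,254) and top-view (366.6,203.6). The cup's inner floor shows its left edge at scene (321,259).

```bash
python3 - <<'E'
from h import *
g=np.array([.4208,-.0848,.2975])
print('tip tri',tri((314.6,255),(368,211.6)))
for th in (35,38,41):
    t=np.radians(th);tip=g+.191*np.array([np.sin(t),0,-np.cos(t)]);print(th,tip.round(3),proj('scene',tip),proj('top',tip),'stem z=100',proj('top',g+.091*np.array([np.sin(t),0,-np.cos(t)])),proj('scene',g+.091*np.array([np.sin(t),0,-np.cos(t)])))
m=np.array([.551,-.086,.123])
for az in (175,183,191,199):
    a=np.radians(az);s,c=np.sin(.611),np.cos(.611);u=np.array([np.cos(a)*s,np.sin(a)*s,c]);e=np.array([-np.sin(a),np.cos(a),0]);f=np.cross(u,e)
    def ext(k,r):
        r_=[]
        for n in('scene','top'):
            P=np.array([proj(n,m-k*u+r*(np.cos(q)*e+np.sin(q)*f)) for q in np.linspace(0,6.28,60)]);r_+=[P.min(0).tolist(),P.max(0).tolist()]
        return r_
    print(az,'floor',ext(.088,.024)[:2],'mouth',ext(0,.035),'base',ext(.04,.038))
E
```

```text
tip tri (array([ 0.5309, -0.088 ,  0.1336]), np.float64(0.0098))
35 [ 0.53  -0.085  0.141] [311.5 252.3] [368.5 209.6] stem z=100 [378.7 230.2] [291.7 235.6]
38 [ 0.538 -0.085  0.147] [314.8 248.9] [369.1 206. ] stem z=100 [379.  228.4] [293.4 233.8]
41 [ 0.546 -0.085  0.153] [317.9 245.4] [369.8 202.5] stem z=100 [379.4 226.6] [295. 232.]
175 floor [[324.6, 258.3], [344.4, 278.4]] mouth [[304.0, 239.3], [334.1, 270.1], [352.7, 189.6], [381.3, 214.8]] base [[310.3, 244.9], [342.4, 277.5], [349.4, 182.1], [379.3, 208.8]]
183 floor [[322.5, 256.1], [342.6, 276.5]] mouth [[303.6, 239.0], [334.4, 270.4], [352.9, 189.7], [381.0, 214.8]] base [[309.1, 243.6], [341.8, 276.8], [348.3, 182.1], [377.8, 208.7]]
191 floor [[320.2, 254.2], [340.5, 274.7]] mouth [[303.3, 238.8], [334.7, 270.6], [353.2, 189.6], [380.7, 214.9]] base [[307.8, 242.6], [341.0, 276.1], [347.4, 182.1], [376.2, 208.8]]
199 floor [[317.6, 252.6], [338.1, 273.2]] mouth [[303.0, 238.6], [334.9, 270.7], [353.6, 189.5], [380.2, 215.0]] base [[306.4, 241.7], [340.1, 275.5], [346.6, 182.3], [374.6, 209.3]]
```

>>> {"api": "servo_tool", "payload": {"motion": [[-0.002,-0.017,-0.0045,-0.12],[0,0,0,0],[-0.007,0,0.01,0],[-0.007,0,0.01,0],[-0.007,0,0.01,0],[-0.007,0,0.01,0],[0,0,0,0],[0,0,0,0]]}}

```text
time_s: 9.02
tcp_pos: [0.4515, -0.099, 0.2437]
eef_rot: [[-0.993, -0.121, -0.0], [-0.121, 0.993, 0.0], [0.0, 0.0, -1.0]]
wrist_force: [0.3, 0.6, -0.1]
grip_width: 0.0216
finger_force: 30.0
```

```bash
python3 - <<'E'
from h import *
import cv2
a=camera("scene");b=camera("top")
c=lambda im,x,y:cv2.resize(im[y:y+110,x:x+80],None,fx=5,fy=5,interpolation=cv2.INTER_CUBIC)
o=np.hstack([c(a,285,190),c(b,325,140)])
cv2.imwrite("pics/c2.png",cv2.cvtColor(o,cv2.COLOR_RGB2BGR))
s=observe();t=np.array(s['tcp_pos']);print(s['time_s'],t,s['eef_rot'][0],s['wrist_force'],s['grip_width'],s['finger_force'])
E
```

```text
9.125 [ 0.45156764 -0.09912067  0.24404905] [-9.92685335e-01 -1.20728957e-01  5.86608822e-04] [ 0.53788171 -0.03461357 -0.82251956] 0.02135101974143179 29.999733385629952
```

View pics/c2.png

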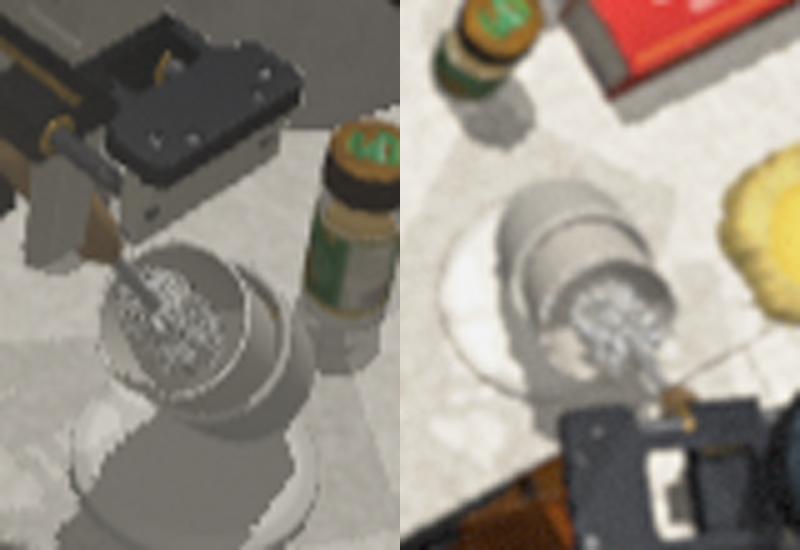

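The head is inside the mouth, slightly to the right in the top view (head 620 against mouth 608 crop px), and there is no contact force. I'll push on with a small +y shift.

>>> {"api": "servo_tool", "payload": {"motion": [[-0.006,0.002,0.008,0],[-0.006,0.002,0.008,0],[-0.006,0,0.008,0],[-0.006,0,0.008,0],[-0.006,0,0.008,0],[0,0,0,0],[0,0,0,0]]}}

```text
time_s: 10.0
tcp_pos: [0.4808, -0.0914, 0.2037]
eef_rot: [[-0.993, -0.121, -0.0], [-0.121, 0.993, -0.0], [0.0, -0.0, -1.0]]
wrist_force: [0.7, 0.6, 0.1]
grip_width: 0.0213
finger_force: 30.0
```

>>> {"api": "servo_tool", "payload": {"motion": [[-0.0025,0,0.0035,0],[-0.0025,0,0.0035,0],[-0.0025,0,0.0035,0],[0,0,0,0]]}}

```text
time_s: 10.5
tcp_pos: [0.4872, -0.0909, 0.1943]
eef_rot: [[-0.993, -0.121, -0.002], [-0.121, 0.993, -0.001], [0.002, -0.001, -1.0]]
wrist_force: [-7.6, -0.8, 10.9]
grip_width: 0.0215
finger_force: 30.0
```

The force of 13 N points along the cup's axis, so the bristles are on the floor. I'll draw back about 62 mm.

>>> {"api": "servo_tool", "payload": {"motion": [[0.006,0,-0.0085,0],[0.006,0,-0.0085,0],[0.006,0,-0.0085,0],[0.006,0,-0.0085,0],[0.006,0,-0.0085,0],[0.006,0,-0.0085,0],[0,0,0,0],[0,0,0,0]]}}

```text
time_s: 11.5
tcp_pos: [0.4525, -0.0948, 0.2441]
eef_rot: [[-0.993, -0.121, 0.0], [-0.121, 0.993, 0.0], [-0.0, 0.0, -1.0]]
wrist_force: [0.2, -0.3, 0.1]
grip_width: 0.0213
finger_force: 30.0
```

>>> {"api": "servo_tool", "payload": {"motion": [[-0.006,0,0.0085,0],[-0.006,0,0.0085,0],[-0.006,0,0.0085,0],[-0.006,0,0.0085,0],[-0.006,0,0.0085,0],[-0.005,0,0.007,0],[0,0,0,0],[0,0,0,0]]}}

```text
time_s: 12.5
tcp_pos: [0.4875, -0.0906, 0.1946]
eef_rot: [[-0.993, -0.121, 0.0], [-0.121, 0.993, -0.0], [-0.0, -0.0, -1.0]]
wrist_force: [-0.1, -0.3, -1.2]
grip_width: 0.0212
finger_force: 30.0
```

>>> {"api": "servo_tool", "payload": {"motion": [[0.006,0,-0.0085,0],[0.006,0,-0.0085,0],[0.006,0,-0.0085,0],[0.006,0,-0.0085,0],[0.006,0,-0.0085,0],[0.006,0,-0.0085,0],[0,0,0,0],[0,0,0,0]]}}

```text
time_s: 13.5
tcp_pos: [0.4515, -0.0949, 0.2455]
eef_rot: [[-0.993, -0.121, -0.0], [-0.121, 0.993, 0.0], [0.0, 0.0, -1.0]]
wrist_force: [0.4, 0.3, -0.5]
grip_width: 0.021
finger_force: 30.0
```

>>> {"api": "servo_tool", "payload": {"motion": [[-0.006,0,0.0085,0],[-0.006,0,0.0085,0],[-0.006,0,0.0085,0],[-0.006,0,0.0085,0],[-0.006,0,0.0085,0],[-0.006,0,0.0085,0],[0,0,0,0],[0,0,0,0]]}}

```text
time_s: 14.5
tcp_pos: [0.4874, -0.0906, 0.1945]
eef_rot: [[-0.993, -0.121, 0.0], [-0.121, 0.993, 0.0], [-0.0, -0.0, -1.0]]
wrist_force: [-1.2, 0.2, 0.1]
grip_width: 0.0214
finger_force: 30.0
```

```bash
python3 - <<'E'
from h import *
import cv2
a=camera("scene")
o=cv2.resize(a[190:300,285:395],None,fx=5,fy=5,interpolation=cv2.INTER_CUBIC)
cv2.imwrite("pics/c3.png",cv2.cvtColor(o,cv2.COLOR_RGB2BGR))
E
```

```text
(no output)
```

View pics/c3.png

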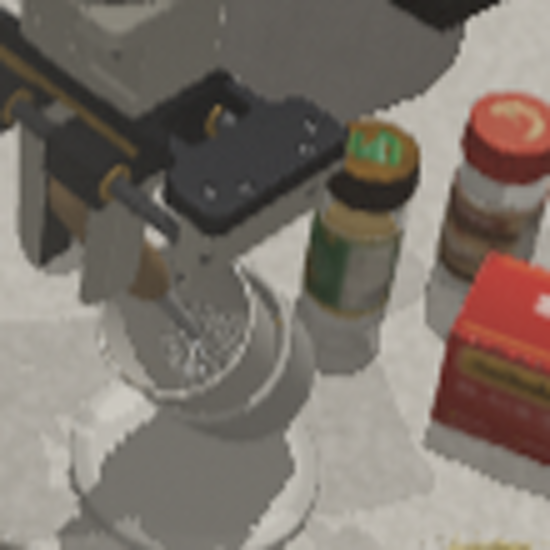

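The cup hasn't moved: mouth ellipse still at crop 97–250, and the brush is deep inside. I'll press a little more to confirm the floor.

>>> {"api": "servo_tool", "payload": {"motion": [[-0.0015,0,0.002,0],[-0.0015,0,0.002,0],[0,0,0,0]]}}

```text
time_s: 14.92
tcp_pos: [0.488, -0.0914, 0.1937]
eef_rot: [[-0.993, -0.121, -0.003], [-0.121, 0.993, -0.003], [0.003, -0.003, -1.0]]
wrist_force: [-17.3, -1.2, 24.6]
grip_width: 0.021
finger_force: 30.0
```

>>> {"api": "servo_tool", "payload": {"motion": [[0.007,0,-0.0098,0],[0.007,0,-0.0098,0],[0.007,0,-0.0098,0],[0.007,0,-0.0098,0],[0.007,0,-0.0098,0],[0.007,0,-0.0098,0],[0.007,0,-0.0098,0],[0.007,0,-0.0098,0],[0.007,0,-0.0098,0],[0.007,0,-0.0098,0]]}}

```text
time_s: 16.18
tcp_pos: [0.4203, -0.0988, 0.2893]
eef_rot: [[-0.993, -0.121, 0.0], [-0.121, 0.993, -0.0], [-0.0, -0.0, -1.0]]
wrist_force: [0.6, -0.5, -0.4]
grip_width: 0.0214
finger_force: 30.0
```

>>> {"api": "servo_tool", "payload": {"motion": [[0,0,-0.01,0.06],[0,0,0,0.06],[0,0,0,0]]}}

```text
time_s: 16.55
tcp_pos: [0.4206, -0.0987, 0.299]
eef_rot: [[-1.0, -0.002, 0.0], [-0.002, 1.0, -0.0], [-0.0, -0.0, -1.0]]
wrist_force: [-0.4, 1.1, -0.3]
grip_width: 0.0212
finger_force: 30.0
```

>>> {"api": "servo_tool", "payload": {"motion": [[0,0.036,0,0],[0,0.036,0,0],[0,0.036,0,0],[0,0.036,0,0],[0,0.036,0,0],[0,0.036,0,0],[0,0.036,0,0],[0,0.036,0,0],[0,0.036,0,0],[0,0,0,0]]}}

```text
time_s: 17.8
tcp_pos: [0.4198, 0.2271, 0.2984]
eef_rot: [[-1.0, -0.006, -0.001], [-0.006, 1.0, 0.0], [0.001, 0.0, -1.0]]
wrist_force: [-0.2, -0.6, -1.3]
grip_width: 0.0214
finger_force: 30.0
```

```bash
python3 - <<'E'
from h import *
import cv2
a=camera("scene");b=camera("top")
c=lambda im,x,y:cv2.resize(im[y:y+110,x:x+80],None,fx=5,fy=5,interpolation=cv2.INTER_CUBIC)
o=np.hstack([c(a,190,110),c(b,200,160)])
cv2.imwrite("pics/r1.png",cv2.cvtColor(o,cv2.COLOR_RGB2BGR))
s=observe();t=np.array(s['tcp_pos']);print(s['time_s'],t)
g=t+[0,0,.019]
for th in (31,35,39):
    d=np.array([np.sin(np.radians(th)),0,-np.cos(np.radians(th))])
    print(th,[(proj('scene',g+k*d)-[190,110])*5 for k in(.04,.132,.19)],[(proj('top',g+k*d)-[120,160])*5 for k in(.132,.19)])
E
```

```text
17.9 [0.42008207 0.22515429 0.29843576]
31 [array([ 53.5, 139.5]), array([151.5, 246. ]), array([207. , 306.5])] [array([599.5, 300.5]), array([606., 250.])]
35 [array([ 58., 135.]), array([165., 232.]), array([226., 288.])] [array([600. , 282.5]), array([606.5, 225. ])]
39 [array([ 62. , 130.5]), array([178., 218.]), array([244.5, 268. ])] [array([600. , 264.5]), array([607. , 200.5])]
```

View pics/r1.png

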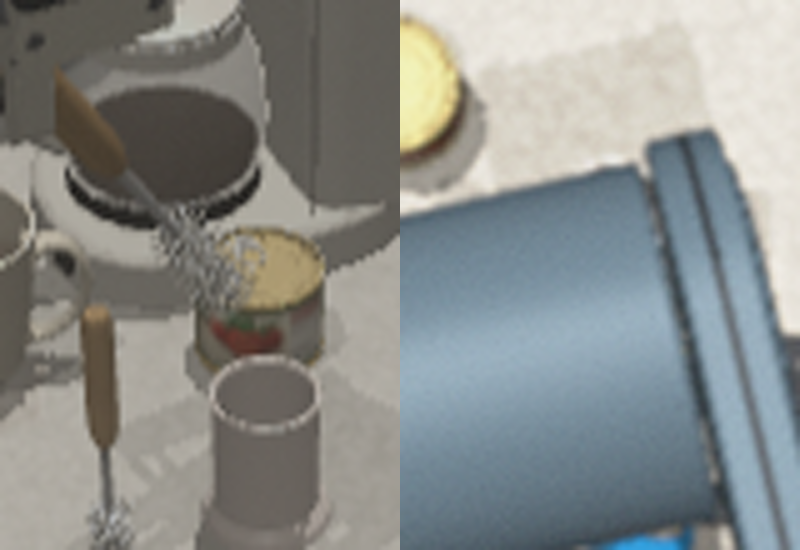

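Tilt is about 35°, with the tip at scene ≈(235,167) and the pot's rim centred at (243,188). I'll lower it into the pot at that tilt, then swing it upright against the inner wall.

>>> {"api": "servo_tool", "payload": {"motion": [[0.003,0,0.023,0],[0.003,0,0.023,0],[0,0,0,0],[-0.0085,0,0.012,0],[-0.0085,0,0.012,0],[-0.0085,0,0.012,0],[-0.0085,0,0.012,0],[0,0,0,0]]}}

```text
time_s: 18.9
tcp_pos: [0.4483, 0.2251, 0.2032]
eef_rot: [[-1.0, -0.001, -0.003], [-0.001, 1.0, -0.001], [0.003, -0.001, -1.0]]
wrist_force: [-0.0, -0.1, 0.3]
grip_width: 0.0214
finger_force: 30.0
```

>>> {"api": "servo_tool", "payload": {"motion": [[-0.0145,0,-0.0083,0],[-0.0142,0,-0.0083,0],[-0.0155,0,-0.0056,0],[-0.0158,0,-0.0057,0],[-0.0162,0,-0.003,0],[-0.0162,0,-0.0028,0],[-0.0166,0,-0.0007,0],[0,0,0,0],[0,0,0,0]]}}

```text
time_s: 20.02
tcp_pos: [0.5571, 0.2255, 0.2391]
eef_rot: [[-1.0, -0.001, 0.0], [-0.001, 1.0, -0.0], [-0.0, -0.0, -1.0]]
wrist_force: [1.2, -0.2, -0.9]
grip_width: 0.0214
finger_force: 30.0
```

```bash
python3 - <<'E'
from h import *
import cv2
a=camera("scene")
o=cv2.resize(a[90:200,190:280],None,fx=5,fy=5,interpolation=cv2.INTER_CUBIC)
cv2.imwrite("pics/r2.png",cv2.cvtColor(o,cv2.COLOR_RGB2BGR))
s=observe();t=np.array(s['tcp_pos']);print(s['time_s'],t,s['wrist_force'])
E
```

```text
20.075 [0.55705748 0.22551006 0.23914035] [ 0.10857352 -0.03182865 -0.98784021]
```

View pics/r2.png

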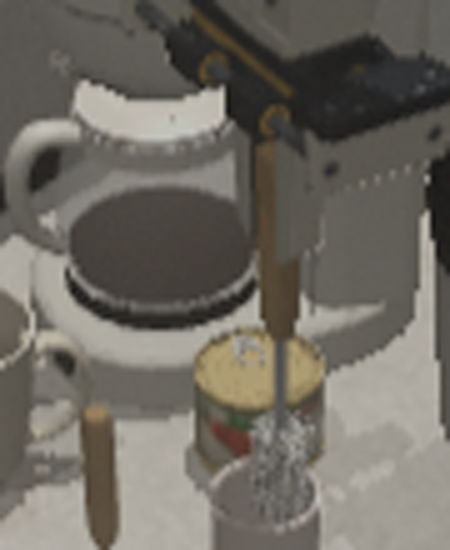

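The brush is upright, with its head in the pot mouth (stem at crop x≈280 and pot 213–320). I'll centre it and lower.

>>> {"api": "servo_tool", "payload": {"motion": [[0.006,0,0.01,0],[0,0,0.013,0],[0,0,0.013,0],[0,0,0.01,0],[0,0,0.006,0],[0,0,0.003,0],[0,0,0,0]]}}

```text
time_s: 20.95
tcp_pos: [0.5514, 0.2255, 0.184]
eef_rot: [[-1.0, -0.001, 0.0], [-0.001, 1.0, -0.0], [-0.0, -0.0, -1.0]]
wrist_force: [0.4, 1.1, -0.5]
grip_width: 0.0215
finger_force: 30.0
```

>>> {"api": "servo_tool", "payload": {"motion": [[0,0,0.002,0],[0,0,0.002,0],[0,0,0,0],[0,0,0,0]]}}

```text
time_s: 21.45
tcp_pos: [0.5514, 0.2255, 0.1801]
eef_rot: [[-1.0, -0.001, 0.0], [-0.001, 1.0, 0.0], [-0.0, 0.0, -1.0]]
wrist_force: [-0.8, 0.4, -0.4]
grip_width: 0.0214
finger_force: 30.0
```

>>> {"api": "servo_tool", "payload": {"motion": [[0,0,0.002,0],[0,0,0.002,0],[0,0,0,0]]}}

```text
time_s: 21.82
tcp_pos: [0.5516, 0.2255, 0.1771]
eef_rot: [[-1.0, -0.001, 0.001], [-0.001, 1.0, 0.0], [-0.001, 0.0, -1.0]]
wrist_force: [-1.3, 0.4, 5.0]
grip_width: 0.0218
finger_force: 30.0
```

There is floor contact at 5 N, at the height the brush started from. I'll release and rise.

>>> {"api": "servo_tool", "payload": {"motion": [[0,0,0,0],[0,0,0,0],[0,0,0,0],[0,0,0,0],[0,0,0,0],[0,0,0,0],[0,0,0,0],[0,0,0,0]], "jaw": 0.8}}

```text
time_s: 22.82
tcp_pos: [0.5513, 0.2254, 0.1761]
eef_rot: [[-1.0, -0.001, -0.0], [-0.001, 1.0, 0.0], [0.0, 0.0, -1.0]]
wrist_force: [0.7, 0.5, -0.4]
grip_width: 0.0832
finger_force: 0.0
```

>>> {"api": "servo_tool", "payload": {"motion": [[0,0,-0.02,0],[0,0,-0.025,0],[0,0,-0.025,0],[0,0,-0.025,0],[0.03,0,0,0],[0.03,0,0,0],[0.03,0,0,0],[0.03,0,0,0],[0,0,0,0],[0,0,0,0]]}}

```text
time_s: 24.08
tcp_pos: [0.4322, 0.2254, 0.2714]
eef_rot: [[-1.0, -0.001, 0.001], [-0.001, 1.0, 0.0], [-0.001, 0.0, -1.0]]
wrist_force: [0.8, -0.2, -0.4]
grip_width: 0.0839
finger_force: 0.0
```

```bash
python3 - <<'E'
from h import *
import cv2
a=camera("scene")
cv2.imwrite("pics/f.png",cv2.cvtColor(cv2.resize(a[110:310,150:400],None,fx=3,fy=3),cv2.COLOR_RGB2BGR))
s=observe();print(s['time_s'],s['tcp_pos'],s['wrist_force'],s['grip_width'])
E
```

```text
24.125 [0.43237477 0.22530742 0.27117854] [ 0.41232722 -0.47432876  0.66300391] 0.0836972524713508
```

View pics/f.png

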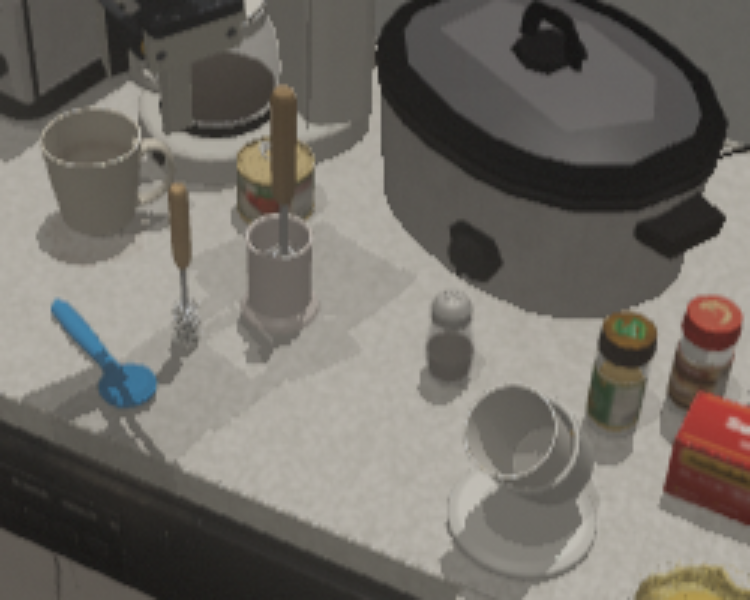

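The brush stands upright in its pot (crop (285,90) to (285,250)). The cup is seated in its stand at (510,440), the bystanders haven't moved, and the gripper is clear.

```bash
python3 -c "
from workcell import *
print(hand_in())"
```

```text
the job is handed in; nothing more can be done
None
```

I scrubbed the cup with three pushes to its floor and put the brush back upright in its holder. The cup is still in its stand and nothing else was disturbed; I handed the job in at about 24 s, but no verdict came back.

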